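# Sweep the joint clips into the clip bay

## Robot

A 7-joint arm with a two-finger parallel gripper is mounted at the origin on the work surface. World frame = base frame: x ahead of the robot, y to its left, z up, the work surface at z = 0. Lengths are in m, angles in rad, forces in N, time in s.
With the tool pointing down it reaches from about 0.425 to 0.925 m from the base axis. Payload 6.8 kg.
Tool frame: the origin (TCP) lies between the finger pads; the fingertips stand r.tips_ahead ahead of it and the grasp point (between the pads) lies 5 mm behind it (r.tips_ahead is the distance from the TCP to the fingertips, in m); z points along the fingers, y is the line along which they close (so a half turn about z gives the same grasp; the last joint's range is limited). The gripper opens to 85 mm and grips with 20 to 120 N. Pads are 22 mm wide; open, the fingers measure 114 mm over their backs; the gripper's body (76 mm by 85 mm) begins 54 mm behind the grasp point. The pads swing forward as they close: fully open they stand 13 mm farther back than shut.
Start: joints at [1.074, 0.477, 0.022, 1.555, -0.011, 1.109, -0.083], TCP at [0.256, -0.625, 0.245] pointing down, gripper open.
Joint ranges: [-2.96, 2.96], [-0.34, 2.1], [-1.41, 1.46], [0.24, 2.44], [-1.37, 4.51], [0.17, 1.92], [-2.96, 2.96]. Speed limits (rad/s): [2.39, 2.39, 3.14, 3.14, 3.14, 3.14, 3.14].

## Interface

Orientations are given as a rotation vector (axis times angle).
In Python, from bench import r gives the robot as it stands.
- The arm moves only by the tool move_arm, never from a script. Its argument "rows" is one flat list of numbers, 4 for each row, row after row: the shift along the tool's x, y, z in cm, then the turn about the tool's z in degrees. In form: [tx, ty, tz, twist, tx, ty, tz, twist, ...]. A call has 1 to 10 rows; each row is the pose to reach, as a shift and turn from the pose commanded when the call began, along the tool's axes at that moment; what a row does not reach only later rows make up. A row lasts 1/8 s, in which the tool goes at most 62.5 mm and 10.7 degrees, less where a joint would pass 70% of its speed; a pose out of reach is approached as far as the arm can. A call with a gripper value outside its range is refused whole. "fingers" is the opening, from 0 (shut) to 1 (fully open), set as the call begins (left out, the last holds). The fingers move at their own pace and stop on an object; "newtons" is the grip in N (left out, the last holds). Time passes only in rows, so rows that repeat a pose let the fingers close. It gives the time, the measured TCP pose, the force, the opening and the grip force at its end, in the units of the state.
- r.get_obs(): the state, without advancing time (a new reading comes with each control period).
- r.grab_frame(name): name is "side" or "top" or "wrist"; returns the picture (384x512x3 uint8, blue, green, red); there is no depth.
- r.camera_params(name): a dict with "fx", "fy", "cx", "cy" (pixels), "k1" (the pictures are not rectified: a ray, as slopes to the right and down, at radius r is drawn at 1 + k1 r^2 times it, then the intrinsics apply), "world_from_camera" (4x4, takes a point from camera to world coordinates). Camera axes: x right, y down, z forward; pixel columns grow to the right and rows downward; lengths in m; the calibration is good to about 2 mm. A picture is of the moment at which its call begins: read the wrist's pose just before it. camera_params takes no time and is no camera call; for the wrist camera it gives the pose at the moment of the call.
- r.hand_in(): hands the job in; it is judged then, once.
The state is a dict: "clock": time; "joints": joint angles; "qvel": joint speeds; "tau": joint torques, N m; "tcp_pos": TCP position; "orientation": TCP orientation; "contact_force": force on the tool from outside, world axes, zero at the start; "moment": the same for the moment, N m; "grip_width": finger opening in m; "gripper_force": force on a finger pad.
Only numpy, scipy, OpenCV 4.12 (cv2) and the standard library are available. Lean on these libraries where they do the work, as an engineer would, in place of code of your own. Each camera call takes 0.05 s, during which the arm holds its last target. There are 200 camera calls.

## Task

Clear the bench in front of the evaporator: with the fingertips, sweep the three loose red joint clips across the bench into the blue-floored clip bay, until each lies flat and completely inside its walls. Slide them along the bench - do not pick them up or flick them - and leave the jar, the stopper, the clamp screw, the wash bottle and the wrench where they are. Finish with the hand clear of everything.

Things in the scene. Friction and masses are not known exactly. Their poses are not given: they have to be found in the camera images.
- clip_a: red plastic joint clip lying flat: a C-shaped octagonal ring with one side missing, 40 mm across the flats (43 mm across the corners), 16 mm high, walls 7 mm thick, opening 11 mm wide inside, 16 mm outside; about 20 g, slides freely on the bench without rolling. Origin: centre of its underside (in the middle of the ring); its x axis points out of the opening
- clip_b: red plastic joint clip lying flat: a C-shaped octagonal ring with one side missing, 40 mm across the flats (43 mm across the corners), 16 mm high, walls 7 mm thick, opening 11 mm wide inside, 16 mm outside; about 20 g, slides freely on the bench without rolling. Origin: centre of its underside (in the middle of the ring); its x axis points out of the opening
- clip_c: red plastic joint clip lying flat: a C-shaped octagonal ring with one side missing, 40 mm across the flats (43 mm across the corners), 16 mm high, walls 7 mm thick, opening 11 mm wide inside, 16 mm outside; about 20 g, slides freely on the bench without rolling. Origin: centre of its underside (in the middle of the ring); its x axis points out of the opening
- bay: clip bay fixed to the bench: blue floor level with the bench, 200 mm (its x) by 120 mm (its y); steel walls 25 mm high, 5 mm thick on three sides; the side at its -y is the open mouth, full width, no sill. Origin: centre of the floor; +y points from the mouth (y = -60 mm) to the back wall (inner face y = +60 mm); side walls' inner faces at x = -100 and +100 mm
- jar: small amber glass jar with a white cap, 42 mm diameter, 45 mm tall, standing. Origin: centre of its underside, z up. A bystander among the clips: leave it standing where it is
- stopper: green glass stopper standing on its flat head, head 36 mm diameter, tapered shank up, 42 mm tall. Origin: centre of its underside, z up. A bystander among the clips: leave it standing where it is
- screw: black clamp screw standing on its star knob, knob 42 mm across, steel stud up, 40 mm tall in all. Origin: centre of its underside, z up. A bystander beyond the work
- wash_bottle: white wash bottle, 60 mm diameter, 180 mm tall with its bent spout, standing at the right of the bench. Origin: centre of its underside. A bystander
- wrench: steel wrench 180 mm long lying flat beyond the work. Origin: under its middle. A bystander

How it is judged:
At the end, for the whole second after the job is handed in: All three clips lie flat on the bench (underside below 6 mm, tilt under 0.2 rad) and still inside the bay, each centre between the side walls and at least 15 mm in from the mouth; jar, stopper, screw, wash bottle and wrench are within 20 mm of where they were, and those that stood still stand (x of clip_a in the frame of bay between -0.1 and 0.1 m and y of clip_a in the frame of bay between -0.045 and 0.06 m and height (world z) of each of clip_a, clip_b, clip_c below 0.006 m and angle between each of clip_a, clip_b, clip_c, jar, stopper, screw, wash_bottle's own z axis and vertical below 0.2 rad and linear speed of each of clip_a, clip_b, clip_c below 0.02 m/s and x of clip_b in the frame of bay between -0.1 and 0.1 m and y of clip_b in the frame of bay between -0.045 and 0.06 m and x of clip_c in the frame of bay between -0.1 and 0.1 m and y of clip_c in the frame of bay between -0.045 and 0.06 m and distance of each of jar, stopper, screw, wash_bottle, wrench from where it was at the start of the episode below 0.02 m); the robot touches nothing.
It fails at once if a clip was lifted off the bench (underside more than 10 mm up) (height (world z) of any of clip_a, clip_b, clip_c above 0.01 m).
It fails at once if a clip was flicked (faster than 0.6 m/s) (linear speed of any of clip_a, clip_b, clip_c above 0.6 m/s).
It fails at once if a bystander was moved by more than 20 mm or lifted (distance of any of jar, stopper, screw, wash_bottle, wrench from where it was at the start of the episode above 0.02 m).
It fails at once if a standing bystander was tipped (more than 0.35 rad) (angle between any of jar, stopper, screw, wash_bottle's own z axis and vertical above 0.35 rad).
It also fails if it takes over 72 s, if anything falls off the work surface, if the arm or the gripper's body presses on something with over 40 N, if the wrist force passes 120 N, or if a joint passes its speed limit or range.

## Working session

There is one attempt and no reset: what is moved stays moved. The work goes in short steps, Python scripts to look and compute and a tool call to move; the robot and the scene stay as the last step left them, time stands still between calls to the robot, and variables do not carry over. Pictures are saved under pics/ and viewed, at most 10 in all, crops included, and the job is handed in when it is done.

Besides the shell and the picture viewer there is one more tool, called after "Emit:" in YAML: its name, and indented under it one key for each argument. move_arm: Moves the arm, as the interface text tells. Its arguments: {"type":"object","properties":{"rows":{"type":"array"},"fingers":{"type":"number"},"newtons":{"type":"number"}},"required":["rows"]}

```bash
mkdir -p pics
cat > h.py <<'E'
import numpy as np, cv2
from bench import r
def ground(name,pts,z=0.0):
    p=r.camera_params(name);K=np.array([[p['fx'],0,p['cx']],[0,p['fy'],p['cy']],[0,0,1.]])
    T=np.array(p['world_from_camera']);
    u=cv2.undistortPoints(np.array(pts,float).reshape(-1,1,2),K,np.array([p['k1'],0,0,0,0.])).reshape(-1,2)
    d=np.c_[u,np.ones(len(u))]@T[:3,:3].T
    o=T[:3,3]; return (o+d*((z-o[2])/d[:,2])[:,None])[:,:2]
E
python3 - <<'E'
from h import *
f=r.grab_frame("top");cv2.imwrite("pics/top0.png",cv2.resize(f,(800,600)));
cv2.imwrite("pics/side0.png",r.grab_frame("side"))
o=r.get_obs();print(o['clock'],o['tcp_pos'],o['orientation'],r.tips_ahead,o['grip_width'])
print(ground("top",[[0,0],[511,0],[0,383],[511,383]]))
hsv=cv2.cvtColor(f,cv2.COLOR_BGR2HSV)
for n,m in dict(red=((hsv[...,0]<8)|(hsv[...,0]>172))&(hsv[...,1]>120)&(hsv[...,2]>60),blue=(abs(hsv[...,0].astype(int)-110)<15)&(hsv[...,1]>100)).items():
    k,l,s,c=cv2.connectedComponentsWithStats(m.astype(np.uint8))
    for i in range(1,k):
        if s[i,4]>60: print(n,s[i],c[i],ground("top",[c[i]],.016 if n=='red' else 0))
E
```

```text
0.1 [ 0.25568513 -0.62416019  0.24444698] [-3.08089295e+00 -6.06655554e-01  6.93719490e-04] 0.014 0.08560756384678044
[[ 1.24584013  0.7454885 ]
 [ 1.27763952 -0.96411797]
 [ 0.01286433  0.65386817]
 [ 0.0434911  -0.91976772]]
red [269 179  14  14  75] [275.48       185.77333333] [[ 0.6375926  -0.18129228]]
red [293 236  13  14  76] [299.76315789 241.96052632] [[ 0.47246519 -0.25559292]]
red [244 238  14  14  74] [251.05405405 245.33783784] [[ 0.45997002 -0.11202023]]
blue [ 117  184   48   70 2471] [140.14892756 218.75718333] [[0.53120949 0.22481136]]
blue [392 247  13  11  91] [396.8021978  251.53846154] [[ 0.44696914 -0.55146794]]
```

View pics/top0.png

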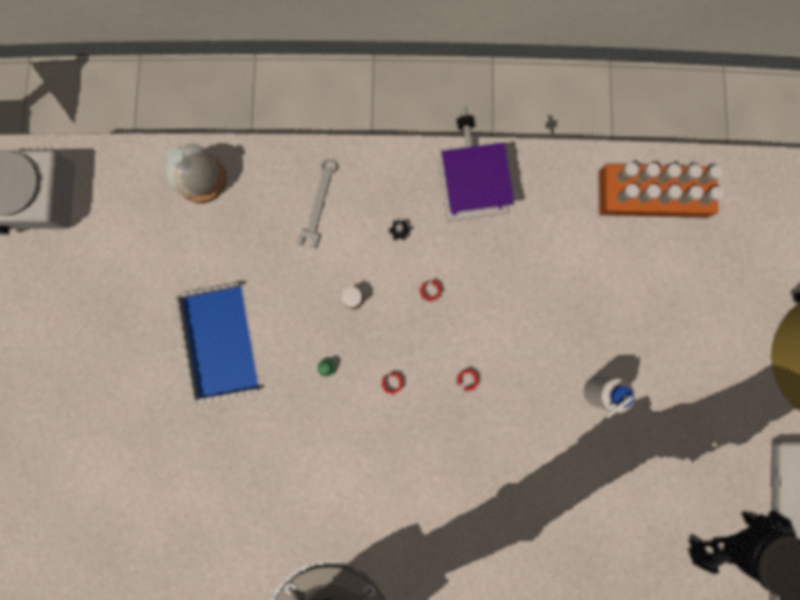

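View pics/side0.png

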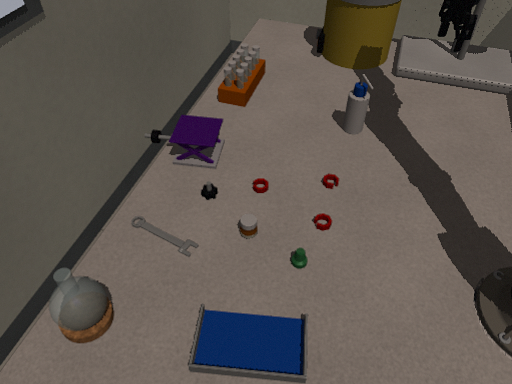

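The top picture (800x600) shows clips at (431,290), (393,383) and (468,379), the jar cap at (352,297), the stopper at (326,367), and the bay at (220,342) with its mouth facing right. The side picture agrees with this.

Run:
```python
from h import *
s=.64
print("bay mouth/back corners",ground("top",np.array([[241,286],[259,386],[186,297],[200,396]])*s))
print("jar cap",ground("top",np.array([[352,297]])*s,.045),"side base/cap",ground("side",[[249,230]],.01),ground("side",[[248,221]],.045))
print("stopper",ground("top",np.array([[326,367]])*s,.03),ground("side",[[300,262]],.006))
print("screw",ground("top",np.array([[400,229]])*s,.01), "bottle",ground("side",[[355,128]]))
f=r.grab_frame("side");hsv=cv2.cvtColor(f,cv2.COLOR_BGR2HSV)
m=((hsv[...,0]<8)|(hsv[...,0]>172))&(hsv[...,1]>120)&(hsv[...,2]>60)
k,l,st,c=cv2.connectedComponentsWithStats(m.astype(np.uint8))
for i in range(1,k):
    if st[i,4]>60: print(st[i],ground("side",[c[i]],.010))
```

```text
bay mouth/back corners [[0.64033507 0.18594804]
 [0.44832862 0.14383923]
 [0.61677447 0.29372584]
 [0.4261536  0.25805078]]
jar cap [[ 0.61968527 -0.03419871]] side base/cap [[ 0.62046026 -0.03012867]] [[ 0.62174953 -0.02733038]]
stopper [[0.48858717 0.01238923]] [[0.48637985 0.01795618]]
screw [[ 0.75593284 -0.12098456]] bottle [[ 0.44347965 -0.51242957]]
[323 174  16  15 132] [[ 0.47154673 -0.25492357]]
[253 178  15  15 152] [[ 0.63961492 -0.18078124]]
[314 213  18  18 185] [[ 0.46218574 -0.10921117]]
```

```bash
cat >> h.py <<'E'
D=.027
def yaw_of():
    o=r.get_obs(); from scipy.spatial.transform import Rotation as R
    x=R.from_rotvec(o['orientation']).as_matrix()[:,0]
    return np.r_[o['tcp_pos'],np.degrees(np.arctan2(x[1],x[0]))]
def clip(x,y,yaw,z=.022,step=2.,d=D):
    a=np.radians(yaw); return (x-d*np.cos(a),y-d*np.sin(a),z,yaw,step)
def plan(wps):
    "wps: (x,y,z,yaw,step cm/row); prints calls of <=10 rows"
    p=yaw_of(); print(np.round(p,3)); seq=[]
    for w in wps:
        q=np.array(w[:4]); n=int(np.ceil(max(np.linalg.norm(q[:3]-p[:3])*100/w[4],abs(q[3]-p[3])/10,1)))
        seq+=[p+(q-p)*k/n for k in range(1,n+1)]; p=q
    p=yaw_of()
    for i in range(0,len(seq),10):
        a=np.radians(p[3]); out=[]
        for q in seq[i:i+10]:
            d=(q-p)[:3]*100
            out+=[d[0]*np.cos(a)+d[1]*np.sin(a), d[0]*np.sin(a)-d[1]*np.cos(a), -d[2], -(q[3]-p[3])]
        print([round(float(v),1) for v in out]); p=seq[min(i+9,len(seq)-1)]
E
python3 - <<'E'
from h import *
s=clip(.461,-.110,48,d=.058)
plan([(*s[:2],.24,48,6),(*s[:2],.06,48,4.5),(*s[:2],.022,48,2)])
E
```

```text
[ 0.256 -0.624  0.245 22.28 ]
[3.7, -4.1, 0.1, -2.9, 7.4, -8.3, 0.1, -5.7, 11.1, -12.4, 0.2, -8.6, 14.8, -16.6, 0.2, -11.4, 18.5, -20.7, 0.3, -14.3, 22.2, -24.9, 0.3, -17.1, 25.9, -29.0, 0.4, -20.0, 29.6, -33.1, 0.4, -22.9, 33.3, -37.3, 0.5, -25.7, 33.3, -37.3, 5.0, -25.7]
[0.0, 0.0, 4.5, -0.0, 0.0, 0.0, 9.0, -0.0, 0.0, 0.0, 13.5, -0.0, 0.0, 0.0, 15.4, -0.0, 0.0, 0.0, 17.3, -0.0]
```

Emit:
move_arm:
  rows: [3.7,-4.1,0.1,-3,7.4,-8.3,0.1,-6,11.1,-12.4,0.2,-9,14.8,-16.6,0.2,-11,18.5,-20.7,0.3,-14,22.2,-24.9,0.3,-17,25.9,-29.0,0.4,-20,29.6,-33.1,0.4,-23,33.3,-37.3,0.5,-26,33.3,-37.3,5.0,-26]
  fingers: 0.33

```text
clock: 1.4
tcp_pos: [0.4268, -0.1495, 0.1976]
orientation: [2.858, 1.294, 0.011]
contact_force: [-0.5, -1.1, -0.8]
grip_width: 0.0278
gripper_force: 0.0
```

Emit:
move_arm:
  rows: [0,0,4,0,0,0,8,0,0,0,8,0]

```text
clock: 1.78
tcp_pos: [0.4204, -0.1526, 0.1132]
orientation: [-2.863, -1.284, 0.007]
contact_force: [0.1, 0.9, -0.5]
grip_width: 0.0278
gripper_force: 0.0
```

Run:
```python
from h import *
print(yaw_of(),r.get_obs()['clock'],r.get_obs()['grip_width'])
cv2.imwrite("pics/w1.png",r.grab_frame("wrist"))
T=np.array(r.camera_params("wrist")["world_from_camera"]);print(T.round(3))
```

```text
[ 0.42038851 -0.15258511  0.11318783 48.29971352] 1.775 0.027802013548027422
[[ 0.747 -0.627 -0.221  0.48 ]
 [-0.665 -0.706 -0.244 -0.09 ]
 [-0.003  0.329 -0.944  0.243]
 [ 0.     0.     0.     1.   ]]
```

View pics/w1.png

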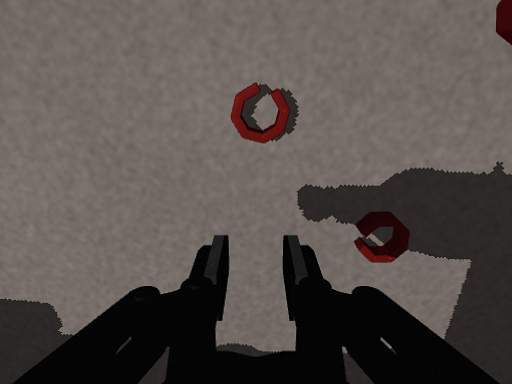

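The wrist picture shows clip C straight ahead of the fingers at (263,112), clip B at (382,237) and nothing under the fingers.

Run:
```python
from h import *
print(ground("wrist",[[262,113],[382,237]],.010))
C=(.461,-.110)
s=clip(*C,48,d=.058)
plan([(*s[:2],.06,48,4.5),(*s[:2],.02,48,2),clip(*C,48,z=.02,d=.030,step=1.5),
 clip(.505,-.06,50,z=.02),clip(.538,-.015,70,z=.02,step=1.5),clip(.553,.04,83,z=.02),clip(.581,.262,85,z=.02,step=2.3)])
```

```text
[[ 0.46704185 -0.11079094]
 [ 0.47495462 -0.25414512]]
[ 0.422 -0.153  0.115 48.294]
[0.0, 0.0, 2.7, 0.1, 0.0, 0.0, 5.5, 0.3, 0.0, 0.0, 7.5, 0.3, 0.0, 0.0, 9.5, 0.3, 1.4, 0.0, 9.5, 0.3, 2.8, 0.0, 9.5, 0.3, 4.5, 0.1, 9.5, -0.2, 6.3, 0.1, 9.5, -0.7, 8.0, 0.1, 9.5, -1.2, 9.8, 0.1, 9.5, -1.7]
[1.4, 0.1, -0.0, -5.0, 2.9, 0.3, -0.0, -10.0, 4.3, 0.4, -0.0, -15.0, 5.7, 0.6, -0.0, -20.0, 7.5, -0.1, -0.0, -24.3, 9.4, -0.7, -0.0, -28.7, 11.2, -1.3, -0.0, -33.0, 13.1, -2.5, -0.0, -33.2, 15.0, -3.7, -0.0, -33.4, 16.8, -4.9, -0.0, -33.6]
[2.2, 0.0, -0.0, -0.2, 4.5, 0.1, -0.0, -0.4, 6.7, 0.1, -0.0, -0.6, 8.9, 0.2, -0.0, -0.8, 11.2, 0.2, -0.0, -1.0, 13.4, 0.2, -0.0, -1.2, 15.7, 0.3, -0.0, -1.4]
```

Emit:
move_arm:
  rows: [0.0,0.3,2.7,0,0.0,0.3,5.5,0,0.0,0.3,7.5,0,0.0,0.3,9.5,0,1.4,0.3,9.5,0,2.8,0.3,9.5,0,4.5,0.2,9.5,0,6.3,0.2,9.5,-1,8.0,0.1,9.5,-1,9.8,0.1,9.5,-2]

```text
clock: 3.08
tcp_pos: [0.4893, -0.0797, 0.0203]
orientation: [-2.843, -1.336, 0.0]
contact_force: [-0.5, 0.5, 0.4]
grip_width: 0.0286
gripper_force: 0.2
```

Run:
```python
from h import *
print(yaw_of(),r.get_obs()['clock'],r.get_obs()['contact_force'])
cv2.imwrite("pics/w2.png",r.grab_frame("wrist"))
```

```text
[ 4.89315065e-01 -7.96922145e-02  2.03404793e-02  5.03438184e+01] 3.075 [-0.52474561  0.45094248  0.38283576]
```

View pics/w2.png

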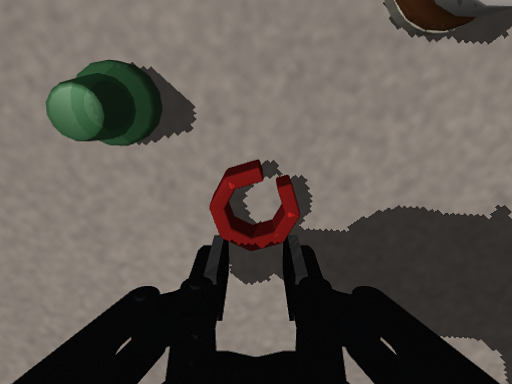

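Clip C sits centred between both fingertips at (256,205), with the stopper at (115,102) and the jar at the top right. I'll check the clearances and replan.

Run:
```python
from h import *
print(ground("wrist",[[119,103]],.008),ground("wrist",[[256,206]],.01))
plan([clip(.511,-.052,55,z=.02,step=1.5),clip(.538,-.012,70,z=.02,step=1.5),clip(.553,.04,83,z=.02),clip(.581,.262,85,z=.02,step=2.3)])
```

```text
[[0.4942069  0.01808392]] [[ 0.51008764 -0.05714548]]
[ 4.9200e-01 -7.7000e-02  2.1000e-02  5.0534e+01]
[0.5, 0.1, 0.1, -4.5, 1.7, 0.2, 0.1, -8.2, 3.0, 0.2, 0.1, -12.0, 4.2, 0.3, 0.1, -15.7, 5.5, 0.3, 0.1, -19.5, 7.2, -0.2, 0.1, -23.8, 8.9, -0.7, 0.1, -28.1, 10.7, -1.3, 0.1, -32.5, 12.6, -2.5, 0.1, -32.7, 14.5, -3.6, 0.1, -32.9]
[2.2, 0.0, -0.0, -0.2, 4.5, 0.1, -0.0, -0.4, 6.7, 0.1, -0.0, -0.6, 9.0, 0.1, -0.0, -0.8, 11.2, 0.2, -0.0, -1.0, 13.4, 0.2, -0.0, -1.2, 15.7, 0.2, -0.0, -1.4, 17.9, 0.3, -0.0, -1.6]
```

Emit:
move_arm:
  rows: [0.5,0.1,0.1,-4,1.7,0.2,0.1,-8,3.0,0.3,0.1,-12,4.2,0.4,0.1,-16,5.5,0.5,0.1,-19,7.2,0.0,0.1,-24,8.9,-0.6,0.1,-28,10.7,-1.2,0.1,-33,12.6,-2.5,0.1,-33,14.5,-3.6,0.1,-33]

```text
clock: 4.38
tcp_pos: [0.5537, 0.0551, 0.0192]
orientation: [-2.346, -2.088, 0.0]
contact_force: [0.4, 1.0, 0.4]
grip_width: 0.0284
gripper_force: 0.1
```

Emit:
move_arm:
  rows: [2.2,0,0,0,4.5,0.1,0,0,6.7,0.1,0,-1,9.0,0.1,0,-1,11.2,0.2,0,-1,13.4,0.2,0,-1,15.0,0.2,0,-1]

```text
clock: 5.25
tcp_pos: [0.5732, 0.2043, 0.0193]
orientation: [-2.328, -2.109, -0.001]
contact_force: [0.5, -0.4, -0.2]
grip_width: 0.0284
gripper_force: 0.1
```

Run:
```python
from h import *
print(yaw_of(),r.get_obs()['clock'],r.get_obs()['contact_force'])
a=r.grab_frame("wrist");b=r.grab_frame("side")
cv2.imwrite("pics/w3.png",np.hstack([cv2.resize(a,(400,300)),b[150:384,112:512]] if 0 else [cv2.resize(a,(400,300)),cv2.resize(b[130:384,100:440],(400,300))]))
```

```text
[5.73231310e-01 2.04276224e-01 1.93165779e-02 8.43345960e+01] 5.25 [ 0.47989431 -0.37831859 -0.15165303]
```

View pics/w3.png

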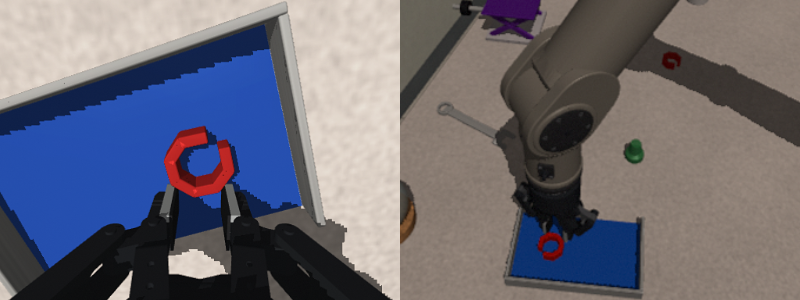

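Clip C is inside the bay, still cradled at the fingertips, and about 3 cm remains to push. Then I'll back off and lift.

Emit:
move_arm:
  rows: [1.0,0,0,0,2.0,0,0,0,2.8,0,0,0,1.5,0,0,0,-1.5,0,0,0,-4,0,-2,0,-5,0,-6,0,-6,0,-10,0]

```text
clock: 6.35
tcp_pos: [0.5667, 0.1402, 0.12]
orientation: [2.332, 2.105, -0.003]
contact_force: [0.6, 0.2, -0.7]
grip_width: 0.028
gripper_force: 0.0
```

```bash
cat >> h.py <<'E'
def reds(name,z=.01):
    hsv=cv2.cvtColor(r.grab_frame(name),cv2.COLOR_BGR2HSV)
    m=((hsv[...,0]<8)|(hsv[...,0]>172))&(hsv[...,1]>120)&(hsv[...,2]>60)
    k,l,st,c=cv2.connectedComponentsWithStats(m.astype(np.uint8))
    for i in range(1,k):
        if st[i,4]>60:
            w=ground(name,[st[i,:2]+st[i,2:4]/2-.5],z)[0]; d=w-[.533,.222]
            print(name,st[i],w.round(3),"bay",np.round([.98*d[0]+.19*d[1],-.19*d[0]+.98*d[1]],3))
E
python3 - <<'E'
from h import *
print(r.get_obs()['clock'])
reds("wrist");reds("side");
B=(.474,-.255);s=clip(*B,69,d=.06)
plan([(*s[:2],.12,69,5.5),(*s[:2],.06,69,4.5),(*s[:2],.02,69,2)])
E
```

```text
6.35
wrist [ 225    0   61   59 1368] [0.584 0.256] bay [0.056 0.024]
side [323 174  16  15 150] [ 0.47  -0.252] bay [-0.152 -0.452]
side [211 338  22  25 274] [0.579 0.258] bay [0.052 0.026]
[ 0.57   0.141  0.123 84.07 ]
[-5.1, -0.8, 0.0, 1.7, -10.2, -1.6, 0.1, 3.3, -15.4, -2.3, 0.1, 5.0, -20.5, -3.1, 0.2, 6.7, -25.6, -3.9, 0.2, 8.4, -30.7, -4.7, 0.2, 10.0, -35.9, -5.4, 0.3, 11.7, -41.0, -6.2, 0.3, 13.4, -46.1, -7.0, 0.3, 15.1, -46.1, -7.0, 3.3, 15.1]
[0.0, 0.0, 3.0, -0.0, 0.0, 0.0, 5.0, -0.0, 0.0, 0.0, 7.0, -0.0]
```

Emit:
move_arm:
  rows: [-5.1,-0.8,0,2,-10.2,-1.6,0.1,3,-15.4,-2.3,0.1,5,-20.5,-3.1,0.2,7,-25.6,-3.9,0.2,8,-30.7,-4.7,0.2,10,-35.9,-5.4,0.3,12,-41.0,-6.2,0.3,13,-46.1,-7.0,0.3,15,-46.1,-7.0,0.3,15]

```text
clock: 7.7
tcp_pos: [0.448, -0.3144, 0.1155]
orientation: [2.593, 1.773, -0.005]
contact_force: [-0.2, 0.2, 0.3]
grip_width: 0.0279
gripper_force: 0.0
```

Run:
```python
from h import *
reds("wrist")
B=(.474,-.255);s=clip(*B,69,d=.06)
plan([(*s[:2],.06,69,4.5),(*s[:2],.02,69,2),clip(*B,69,z=.02,d=.03,step=1.5),
 clip(.540,-.07,73,z=.02),clip(.548,.0,95,z=.02,step=2),clip(.540,.06,103,z=.02),clip(.480,.245,106,z=.02,step=2.3)])
```

```text
wrist [ 225   74   59   61 1346] [ 0.474 -0.249] bay [-0.148 -0.45 ]
[ 0.449 -0.311  0.116 68.969]
[0.1, 0.1, 2.8, -0.0, 0.2, 0.3, 5.6, -0.0, 0.2, 0.3, 7.6, -0.0, 0.2, 0.3, 9.6, -0.0, 1.2, 0.3, 9.6, -0.0, 2.2, 0.3, 9.6, -0.0, 3.2, 0.3, 9.6, -0.0, 5.1, 0.3, 9.6, -0.4, 7.1, 0.2, 9.6, -0.8, 9.1, 0.2, 9.6, -1.2]
[2.0, 0.0, -0.0, -0.4, 4.0, 0.0, -0.0, -0.8, 6.0, 0.0, -0.0, -1.2, 8.0, 0.1, -0.0, -1.6, 10.0, 0.1, -0.0, -2.0, 12.0, 0.1, -0.0, -2.4, 14.0, 0.1, -0.0, -2.8, 15.7, -0.1, -0.0, -8.3, 17.5, -0.2, -0.0, -13.8, 19.3, -0.4, -0.0, -19.3]
[1.7, 0.4, -0.0, -5.5, 3.2, 0.3, -0.0, -7.5, 4.8, 0.2, -0.0, -9.5, 6.3, 0.1, -0.0, -11.5, 7.8, -0.0, -0.0, -13.5, 9.8, -0.7, -0.0, -13.8, 11.9, -1.4, -0.0, -14.2, 13.9, -2.0, -0.0, -14.5, 16.0, -2.7, -0.0, -14.8, 18.1, -3.4, -0.0, -15.2]
[2.2, -0.1, -0.0, -0.3, 4.3, -0.2, -0.0, -0.7, 6.5, -0.3, -0.0, -1.0, 8.6, -0.4, -0.0, -1.3]
```

Emit:
move_arm:
  rows: [0.1,0.1,2.8,0,0.1,0.1,5.6,0,0.1,0.1,7.6,0,0.1,0.1,9.6,0,1.2,0.1,9.6,0,2.2,0.1,9.6,0,3.2,0.1,9.6,0,5.1,0.2,9.6,0,7.1,0.2,9.6,-1,9.1,0.2,9.6,-1]

```text
clock: 9.0
tcp_pos: [0.4864, -0.2228, 0.0206]
orientation: [2.567, 1.81, 0.001]
contact_force: [-0.4, -0.4, 0.6]
grip_width: 0.028
gripper_force: 0.3
```

Run:
```python
from h import *
reds("wrist")
plan([clip(.543,-.07,74,z=.02),clip(.556,.0,93,z=.02,step=2),clip(.552,.07,102,z=.02),clip(.483,.232,110,z=.02,step=2.3)])
```

```text
wrist [ 210  169   90   82 2880] [ 0.497 -0.196] bay [-0.115 -0.403]
[ 4.880e-01 -2.190e-01  2.100e-02  7.057e+01]
[1.9, 0.1, 0.0, -0.5, 3.8, 0.1, 0.0, -1.0, 5.7, 0.2, 0.0, -1.5, 7.6, 0.2, 0.0, -2.0, 9.5, 0.3, 0.0, -2.4, 11.3, 0.3, 0.1, -2.9, 13.2, 0.4, 0.1, -3.4, 15.0, 0.3, 0.1, -8.2, 16.8, 0.3, 0.1, -12.9, 18.7, 0.2, 0.1, -17.7]
[1.7, 0.5, -0.0, -4.8, 3.5, 0.4, -0.0, -7.0, 5.3, 0.4, -0.0, -9.2, 7.0, 0.3, -0.0, -11.5, 8.8, 0.3, -0.0, -13.8, 10.8, -0.6, -0.0, -14.8, 12.8, -1.5, -0.0, -15.8, 14.8, -2.3, -0.0, -16.8, 16.8, -3.2, -0.0, -17.8, 18.9, -4.1, -0.0, -18.8]
[2.2, -0.2, -0.0, -1.0, 4.4, -0.4, -0.0, -2.0, 6.6, -0.6, -0.0, -3.0]
```

Emit:
move_arm:
  rows: [1.9,0.1,0,-1,3.8,0.1,0,-1,5.7,0.2,0,-2,7.6,0.2,0,-2,9.5,0.3,0,-2,11.3,0.3,0.1,-3,13.2,0.4,0.1,-3,15.0,0.4,0.1,-8,16.8,0.3,0.1,-13,18.7,0.2,0.1,-18]

```text
clock: 10.3
tcp_pos: [0.551, -0.048, 0.0193]
orientation: [-2.251, -2.192, -0.0]
contact_force: [0.1, -0.5, -0.3]
grip_width: 0.0284
gripper_force: 0.1
```

Run:
```python
from h import *
reds("wrist");print(yaw_of())
```

```text
wrist [ 210  162   90   91 3626] [ 0.554 -0.018] bay [-0.025 -0.239]
[ 5.51950738e-01 -4.45519522e-02  1.94971776e-02  8.88758912e+01]
```

Emit:
move_arm:
  rows: [1.7,0.4,0,-5,3.5,0.4,0,-7,5.3,0.4,0,-9,7.0,0.3,0,-12,8.8,0.3,0,-14,10.8,-0.6,0,-15,12.8,-1.5,0,-16,14.8,-2.3,0,-17,16.8,-3.2,0,-18,18.9,-4.1,0,-19]

```text
clock: 11.6
tcp_pos: [0.5146, 0.1423, 0.0193]
orientation: [1.861, 2.531, -0.0]
contact_force: [0.2, -0.6, 0.4]
grip_width: 0.0284
gripper_force: 0.1
```

Run:
```python
from h import *
reds("wrist")
plan([clip(.483,.243,110,z=.02,step=2.)])
```

```text
wrist [ 425    0   87  115 4693] [0.569 0.261] bay [0.043 0.031]
wrist [ 211  163   89   89 4124] [0.507 0.171] bay [-0.035 -0.045]
[5.1300e-01 1.4600e-01 2.0000e-02 1.0762e+02]
[1.9, 0.0, -0.0, -0.6, 3.7, 0.1, -0.0, -1.2, 5.6, 0.1, -0.0, -1.8, 7.4, 0.2, -0.0, -2.4]
```

Emit:
move_arm:
  rows: [1.9,-0.2,0,0,3.7,-0.4,0,0,5.6,-0.6,0,0,7.4,-0.8,0,0,6,-0.7,0,0,3,-0.5,0,0,0,0,-1,0,-3,0,-6,0,-4,0,-10,0]

```text
clock: 12.78
tcp_pos: [0.5279, 0.0994, 0.1204]
orientation: [1.868, 2.525, -0.002]
contact_force: [0.2, -0.9, -0.1]
grip_width: 0.0284
gripper_force: 0.0
```

Run:
```python
from h import *
print(r.get_obs()['clock'])
reds("wrist");reds("side");reds("top")
A=(.639,-.181);s=clip(*A,125,d=.06)
plan([(.55,0,.12,110,5.5),(*s[:2],.12,125,5.5)])
```

```text
12.775
wrist [224   0  37   9 224] [0.486 0.224] bay [-0.046  0.011]
wrist [369   0  61  28 771] [0.591 0.25 ] bay [0.062 0.016]
side [211 338  22  25 273] [0.579 0.258] bay [0.052 0.026]
side [267 345  22  24 269] [0.476 0.238] bay [-0.053  0.026]
[5.29000e-01 1.01000e-01 1.21000e-01 1.07089e+02]
[-5.2, -0.5, 0.1, -1.5, -10.3, -1.0, 0.1, -2.9, -15.4, 0.0, 0.1, -5.9, -20.6, 1.0, 0.1, -8.9, -25.7, 2.0, 0.1, -11.9, -30.8, 3.1, 0.1, -14.9, -35.9, 4.1, 0.1, -17.9]
```

Emit:
move_arm:
  rows: [-5.2,-0.5,0,-2,-10.3,-1.0,0,-3,-15.4,0,0,-6,-20.6,1.0,0,-9,-25.7,2.0,0,-12,-30.8,3.1,0,-15,-35.9,4.1,0,-18,-35.9,4.1,0,-18,-35.9,4.1,0,-18]

```text
clock: 14.05
tcp_pos: [0.6721, -0.2268, 0.1176]
orientation: [-1.442, -2.788, -0.0]
contact_force: [-0.1, 1.4, -0.7]
grip_width: 0.0282
gripper_force: 0.0
```

Run:
```python
from h import *
reds("wrist")
A=(.639,-.181);s=clip(*A,125,d=.06)
plan([(*s[:2],.06,125,4.5),(*s[:2],.02,125,2),clip(*A,125,z=.02,d=.03,step=1.5),
 clip(.572,-.075,122,z=.02),clip(.553,-.02,102,z=.02,step=1.5),clip(.551,.06,98,z=.02),clip(.532,.217,99,z=.02,step=2)])
```

```text
wrist [ 229   88   58   60 1267] [ 0.642 -0.178] bay [ 0.031 -0.413]
[ 6.72000e-01 -2.26000e-01  1.18000e-01  1.25363e+02]
[-0.2, -0.1, 2.9, 0.2, -0.4, -0.1, 5.8, 0.4, -0.4, -0.1, 7.8, 0.4, -0.4, -0.1, 9.8, 0.4, 1.1, -0.1, 9.8, 0.4, 2.6, -0.1, 9.8, 0.4, 4.4, -0.0, 9.8, 0.8, 6.3, 0.0, 9.8, 1.2, 8.1, 0.1, 9.8, 1.6, 9.9, 0.2, 9.8, 2.1]
[1.8, 0.0, -0.0, 0.4, 3.7, 0.0, -0.0, 0.9, 5.5, 0.0, -0.0, 1.3, 7.0, 0.2, -0.0, 6.3, 8.4, 0.3, -0.0, 11.3, 9.9, 0.4, -0.0, 16.3, 11.3, 0.5, -0.0, 21.3, 13.0, 1.6, -0.0, 22.3, 14.8, 2.6, -0.0, 23.3, 16.5, 3.6, -0.0, 24.3]
[2.0, 0.2, -0.0, 1.0, 4.0, 0.3, -0.0, 0.9, 5.9, 0.4, -0.0, 0.8, 7.9, 0.5, -0.0, 0.6, 9.9, 0.5, -0.0, 0.5, 11.9, 0.6, -0.0, 0.4, 13.8, 0.7, -0.0, 0.2, 15.8, 0.8, -0.0, 0.1, 17.8, 0.8, -0.0, -0.0]
```

Emit:
move_arm:
  rows: [-0.3,0.1,2.9,0,-0.3,0.1,5.8,0,-0.3,0.1,7.8,0,-0.3,0.1,9.8,0,1.1,0.1,9.8,0,2.6,0.1,9.8,0,4.4,0.1,9.8,1,6.3,0.1,9.8,1,8.1,0.1,9.8,2,9.9,0.2,9.8,2]

```text
clock: 15.35
tcp_pos: [0.6173, -0.1445, 0.0226]
orientation: [1.49, 2.764, 0.001]
contact_force: [0.1, 0.3, -0.1]
grip_width: 0.0283
gripper_force: 0.1
```

Run:
```python
from h import *
reds("wrist");print(yaw_of())
plan([clip(.572,-.075,122,z=.02,step=1.8),clip(.553,-.02,102,z=.02,step=1.5),clip(.551,.06,98,z=.02,step=1.8)])
```

```text
wrist [ 211  159   90   88 3052] [ 0.603 -0.119] bay [ 0.003 -0.347]
[ 6.15999650e-01 -1.41615055e-01  2.23114703e-02  1.23475712e+02]
[ 6.16000e-01 -1.42000e-01  2.20000e-02  1.23476e+02]
[1.8, -0.0, 0.1, 0.5, 3.5, -0.0, 0.2, 1.0, 5.3, -0.1, 0.2, 1.5, 6.7, 0.1, 0.2, 6.5, 8.2, 0.2, 0.2, 11.5, 9.7, 0.3, 0.2, 16.5, 11.1, 0.5, 0.2, 21.5, 12.5, 1.3, 0.2, 22.3, 13.8, 2.1, 0.2, 23.1, 15.2, 2.9, 0.2, 23.9]
[1.6, 0.2, -0.0, 0.8, 3.2, 0.4, -0.0, 1.6]
```

Emit:
move_arm:
  rows: [1.8,0,0.1,0,3.5,0,0.1,1,5.3,0,0.1,1,6.7,0.1,0.1,6,8.2,0.2,0.1,11,9.7,0.3,0.1,16,11.1,0.5,0.1,21,12.5,1.3,0.1,22,13.8,2.1,0.1,23,15.2,2.9,0.1,24]

```text
clock: 16.65
tcp_pos: [0.5578, -0.0019, 0.0204]
orientation: [2.035, 2.394, 0.0]
contact_force: [-0.3, -1.0, -0.8]
grip_width: 0.0279
gripper_force: 0.0
```

Run:
```python
from h import *
reds("wrist")
plan([clip(.553,.06,98,z=.021,step=1.8),clip(.533,.212,99,z=.021,step=2)])
```

```text
wrist [ 210  158   91   92 3322] [0.555 0.029] bay [-0.016 -0.194]
[5.58e-01 1.00e-03 2.00e-02 9.94e+01]
[1.6, 0.2, -0.0, 0.7, 3.2, 0.4, -0.1, 1.4, 5.1, 0.5, -0.1, 1.3, 7.0, 0.6, -0.1, 1.2, 8.9, 0.6, -0.1, 1.0, 10.8, 0.7, -0.1, 0.9, 12.8, 0.8, -0.1, 0.8, 14.7, 0.8, -0.1, 0.7, 16.6, 0.9, -0.1, 0.5, 18.5, 1.0, -0.1, 0.4]
```

Emit:
move_arm:
  rows: [1.6,0.2,0,1,3.2,0.4,0,1,5.1,0.5,0,1,7.0,0.6,0,1,8.9,0.6,0,1,10.8,0.7,0,1,12.8,0.8,0,1,14.7,0.8,0,1,16.6,0.9,0,1,18.3,1.0,0,0]

```text
clock: 17.95
tcp_pos: [0.5384, 0.1807, 0.0203]
orientation: [2.033, 2.395, 0.0]
contact_force: [0.8, -0.3, -0.0]
grip_width: 0.028
gripper_force: 0.1
```

Emit:
move_arm:
  rows: [0.3,0,0,0,-1,0,0,0,-3,0,0,0,-6,0,-2,0,-8,0,-6,0,-12,0,-10,0,-17,0,-12,0,-22,0,-12,0,-27,0,-12,0,-27,0,-12,0]

```text
clock: 19.2
tcp_pos: [0.5812, -0.0962, 0.1399]
orientation: [2.047, 2.381, -0.005]
contact_force: [0.3, 0.2, -0.5]
grip_width: 0.0278
gripper_force: 0.0
```

Run:
```python
from h import *
print(r.get_obs()['clock'],yaw_of())
reds("side");reds("top")
a=r.grab_frame("top");b=r.grab_frame("side")
cv2.imwrite("pics/end.png",np.hstack([cv2.resize(a[120:312,80:336],(400,300)),cv2.resize(b[130:384,100:440],(400,300))]))
```

```text
19.2 [ 5.81165226e-01 -9.61715327e-02  1.39925552e-01  9.86086355e+01]
side [242 323  22  23 249] [0.534 0.21 ] bay [-0.002 -0.012]
side [211 338  22  25 273] [0.579 0.258] bay [0.052 0.026]
side [267 345  22  24 268] [0.476 0.238] bay [-0.053  0.026]
top [123 197  14  13  69] [0.578 0.256] bay [0.05  0.025]
top [138 213  14  13  72] [0.531 0.209] bay [-0.005 -0.013]
top [127 232  15  13  78] [0.473 0.238] bay [-0.055  0.027]
```

View pics/end.png

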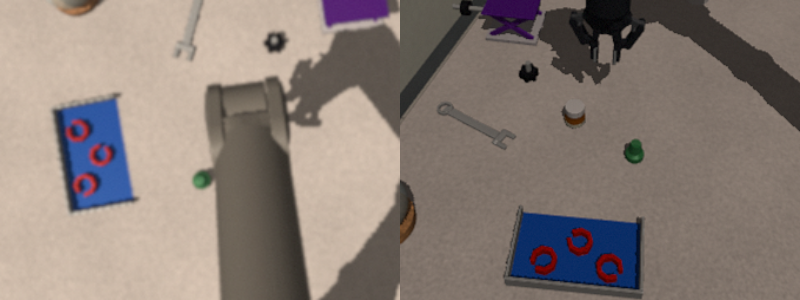

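All three clips lie flat well inside the bay, the jar and stopper are still standing where they were, and the hand is up and clear.

```bash
python3 -c "
from bench import r
print(r.hand_in())"
```

```text
the job is handed in; nothing more can be done
None
```

I swept all three clips into the bay and handed the job in at about 19 s. In the last pictures they lie flat inside its walls, the jar, stopper, screw and wrench look unmoved, and the hand is clear. The wash bottle was out of that view, but the arm never went near it. No verdict came back.

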